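# Restock the bench rail with lubricants from the delivery carton

## Task

Restock the bike workshop's bench: lift the four containers (large spray can, small spray can, slim drip bottle, flat flask) out of the delivery carton one by one and stand each upright, right down on the floor of the holder on the bench rail that is made to its size and shape: large can in the large round holder, small can in the medium one, drip bottle in the slimmest, flask in the rectangular one. Set them down rather than dropping them, let go of them all, and leave the freewheel and the pedal that lie on the bench where they are.

Things in the scene. Friction and masses are not known exactly. Their poses are not given: they have to be found in the camera images.
- large_can: Largest spray can: aluminium, 66 mm diameter up to 112 mm, shoulder, then a black cap of 50 mm diameter from 121 to 156 mm (top). 0.24-0.41 kg. Like all four containers: origin at the centre of its underside, z up; at the start upright in one cell of a fixed open cardboard carton, any order, on its 4 mm floor. The carton is nearer to or farther from the robot than the holders.
- small_can: Smaller spray can: aluminium, 52 mm diameter up to 108 mm, shoulder, then a black cap of 38 mm diameter from 117 to 150 mm (top). 0.14-0.24 kg. Origin at the centre of its underside, z up. In a carton cell: the carton has four cells in one row, 80 mm apart, one container in each; outside 324 x 84 mm, walls 80 mm high, dividers 70 mm; its row runs within 0.12 rad of world y.
- drip_bottle: Slim white oil bottle: 34 mm diameter up to 104 mm, shoulder, black screw cap of 22 mm diameter from 114 to 140 mm, small pointed tip to 152 mm. 0.09-0.16 kg. Origin at the centre of its underside, z up. In a carton cell (4 mm floor, 76 mm square inside).
- flat_flask: Flat grey flask: rectangular, 36 mm along its x, 64 mm along its y, 130 mm high, with a black screw cap of 28 mm diameter on top, to 156 mm. 0.2-0.34 kg. Origin at the centre of its underside, z up. In a carton cell, its 64 mm side along the carton's row, its 36 mm thickness across it (within 0.04 rad).
- large_holder: Round black holder, 80 mm inside diameter, for the large can. Like all four holders: fixed, walls 3 mm; origin at the centre of its underside, 3 mm above the bench; its floor 4 mm and its rim 45 mm above the origin; x across the rail, y along it. All stand in a row on one steel bench rail, any order, 92 mm apart, same yaw (within 0.12 rad of 0).
- medium_holder: Round black holder, 66 mm inside diameter, for the small can. Origin, floor and rim as the large holder's. The rail has a 46 mm high steel back strip 54 mm from the line of the holders, on their +x side, and a 3 mm foot under them, 376 mm long.
- slim_holder: Round black holder, 48 mm inside diameter, for the drip bottle. Origin, floor and rim as the large holder's.
- flat_holder: Rectangular black holder, inside 50 mm along its x and 78 mm along its y, for the flat flask with its 36 mm thickness along the holder's x. Origin, floor and rim as the large holder's.
- freewheel: Bystander: a loose steel bicycle freewheel (sprockets) lying on the bench to the left of the work, 96 mm across, 34 mm high. Origin: centre of its underside. To be left alone.
- pedal: Bystander: a loose black bicycle pedal lying on the bench to the right of the work, 82 x 80 mm with a 35 mm stub axle, 29 mm high. Origin: centre of its underside. To be left alone.
There are look-alikes about, which are no part of the job. Leave any green, red or yellow look-alike of the flat_flask alone.

How it is judged:
By the outcome, as a careful person would: the job done as asked, in the order asked, and still so for the second after the job is handed in, with the robot touching nothing.
It also fails if it takes over 128 s, if anything falls off the work surface, if the arm or the gripper's body presses on something with over 40 N, if the wrist force passes 120 N, or if a joint passes its speed limit or range.

## Robot

A 6-joint arm with a two-finger parallel gripper is mounted at the origin on the work surface. World frame = base frame: x ahead of the robot, y to its left, z up, the work surface at z = 0. Lengths are in m, angles in degrees, forces in N, time in s.
With the tool pointing down it reaches from about 0.25 to 0.8 m from the base axis. Payload 8.5 kg.
Tool frame: the origin (TCP) lies at the very end of the fingers, on their centre line; the grasp point (between the pads) lies 19 mm behind it; z points along the fingers, y is the line along which they close (so a half turn about z gives the same grasp; the last joint's range is limited). The gripper opens to 85 mm and grips with 20 to 120 N. Pads are 22 mm wide; open, the fingers measure 114 mm over their backs; the gripper's body (76 mm by 85 mm) begins 54 mm behind the grasp point. The pads swing forward as they close: fully open they stand 13 mm farther back than shut.
Start: joints at [75.917, 13.648, -0.773, 75.585, 0, 90], TCP at [0.128, 0.509, 0.231] pointing down, gripper open.
Joint ranges: [-152.45, 152.45], [-59.26, 108.67], [-65.41, 83.53], [-104.44, 129.93], [-82.83, 76.93], [-180, 180]. Speed limits (degrees/s): [127.2, 127.2, 159.86, 180, 180, 180].

## Interface

Orientations are given as [roll, pitch, yaw] about the fixed x, y, z axes, in that order (R = Rz(yaw) Ry(pitch) Rx(roll)).
In Python, from station import arm, cams gives the robot as it stands.
- The arm moves only by the tool play_rows, never from a script. Its arguments are lists of equal length, an entry for each row: "angular": the turn, a rotation vector about the world's x, y, z as a fraction of full scale, a list of three; "travel": the shift along the world's x, y, z as a fraction of full scale, a list of three; "hand": the finger opening in mm, from 0 to 85.4. A call has 1 to 8 rows; each row is the pose to reach, as a shift and turn from the pose commanded when the call began; what a row does not reach only later rows make up. Full scale, the value 1, is 0.2 m for a shift and 30 degrees for a turn. A row lasts 1/12 s, in which the tool goes at most 41.7 mm and 7.16 degrees, less where a joint would pass 70% of its speed; a pose out of reach is approached as far as the arm can. A call with a number of a shift or a turn outside -1 to 1 is refused whole. A call with a gripper value outside its range is refused whole. The fingers move at their own pace and stop on an object; the grip force is fixed at half the most. Time passes only in rows, so rows that repeat a pose let the fingers close. It gives the time, the measured TCP pose, the force, the opening and the grip force at its end, in the units of the state.
- arm.sense(): the state, without advancing time (a new reading comes with each control period).
- cams.get_image(name): name is "scene" or "top" or "wrist"; returns the picture (420x560x3 uint8, red, green, blue); there is no depth.
- cams.camera_info(name): a dict with "camera_matrix" (3x3 intrinsics, pixels), "k1" (the pictures are not rectified: a ray, as slopes to the right and down, at radius r is drawn at 1 + k1 r^2 times it, then the intrinsics apply), "R" (3x3) and "t" (3): a world point X has camera coordinates R X + t; the wrist camera has in their place "T_tool_cam" (4x4, takes a point from camera to tool coordinates, whose origin is the TCP and whose axes are the flange's). Camera axes: x right, y down, z forward; pixel columns grow to the right and rows downward; lengths in m; the calibration is good to about 2 mm. A picture is of the moment at which its call begins: read the wrist's pose just before it. camera_info takes no time and is no camera call.
- arm.sign_off(): hands the job in; it is judged then, once.
The state is a dict: "t": time; "qpos": joint angles; "dq": joint speeds; "effort": joint torques, N m; "ee_pos": TCP position; "tool_rot": TCP orientation; "force": force on the tool from outside, world axes, zero at the start; "ft_torque": the same for the moment, N m; "grip_width": finger opening in m; "grip_force": force on a finger pad.
Only numpy, scipy, OpenCV 4.12 (cv2) and the standard library are available. Lean on these libraries where they do the work, as an engineer would, in place of code of your own. Each camera call takes 0.05 s, during which the arm holds its last target. There are 200 camera calls.

## Working session

There is one attempt and no reset: what is moved stays moved. The work goes in short steps, Python scripts to look and compute and a tool call to move; the robot and the scene stay as the last step left them, time stands still between calls to the robot, and variables do not carry over. Pictures are saved under pics/ and viewed, at most 14 in all, crops included, and the job is handed in when it is done.

Besides the shell and the picture viewer there is one more tool, called after ">>>" in YAML: its name, and indented under it one key for each argument. play_rows: Moves the arm, as the interface text tells. Shift numbers are shares of 0.2 m and turn numbers shares of 30 degrees, none past 1 either way. Its arguments: {"type":"object","properties":{"angular":{"type":"array"},"travel":{"type":"array"},"hand":{"type":"array"}},"required":["angular","travel","hand"]}

```bash
mkdir -p pics; ls
python3 - <<'E'
from station import arm,cams
import cv2
for n in("top","scene"):
    cv2.imwrite(f"pics/{n}0.png",cams.get_image(n)[:,:,::-1])
    print(n,cams.camera_info(n))
print(cams.camera_info("wrist"))
print(arm.sense())
E
```

```text
pics
top {'camera_matrix': array([[403.99813199,   0.        , 278.96398583],
       [  0.        , 403.99813199, 204.36330339],
       [  0.        ,   0.        ,   1.        ]]), 'k1': 0.0046136121979822135, 'R': array([[-0.0221761 , -0.9997224 , -0.00795918],
       [-0.99366139,  0.02291783, -0.11005372],
       [ 0.11020558,  0.00546816, -0.99389377]]), 't': array([-0.00364442,  0.6156008 ,  1.24715113])}
scene {'camera_matrix': array([[469.8559167 ,   0.        , 279.94448777],
       [  0.        , 469.8559167 , 211.49679625],
       [  0.        ,   0.        ,   1.        ]]), 'k1': -0.1046663813592437, 'R': array([[ 0.81454743,  0.58005978, -0.00656786],
       [ 0.49359238, -0.69898509, -0.51748082],
       [-0.30476065,  0.41827083, -0.8556696 ]]), 't': array([-0.49118268, -0.26504956,  1.57855515])}
{'camera_matrix': array([[321.74009686,   0.        , 278.9592163 ],
       [  0.        , 321.74009686, 206.86588023],
       [  0.        ,   0.        ,   1.        ]]), 'k1': -0.034769497514999186, 'T_tool_cam': array([[-5.10211150e-04, -9.60545313e-01, -2.78123069e-01,

[... 243 characters left out ...]
000000e+00,
         1.00000000e+00]])}
{'t': 0.1, 'qpos': array([ 7.59202783e+01,  1.36800400e+01, -8.12868146e-01,  7.55842648e+01,
       -7.90380023e-04,  9.00002510e+01]), 'dq': array([ 0.01896252, -0.15893601,  0.09009811, -0.02541842,  0.02816345,
       -0.03862189]), 'effort': array([ 5.78910767e-04, -5.39721179e+01,  3.46997666e+01,  1.34557014e-02,
        1.32683044e-05, -1.17708620e-05]), 'ee_pos': array([0.12762953, 0.50885923, 0.2307137 ]), 'tool_rot': array([-1.79922827e+02,  7.90717375e-04,  1.65920028e+02]), 'force': array([0.34507187, 0.3326297 , 0.31855639]), 'ft_torque': array([-0.06432959,  0.00734176, -0.03771582]), 'grip_force': 0.0, 'grip_width': 0.08537371933825927}
```

View pics/top0.png

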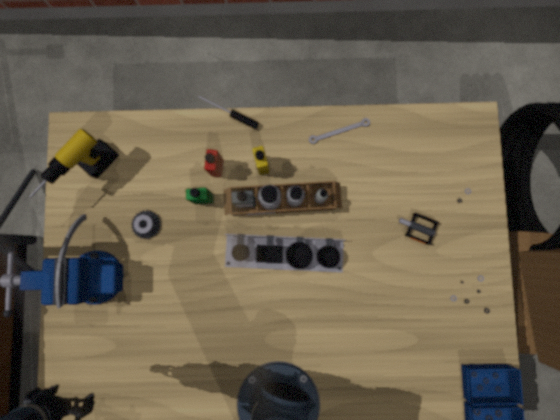

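View pics/scene0.png

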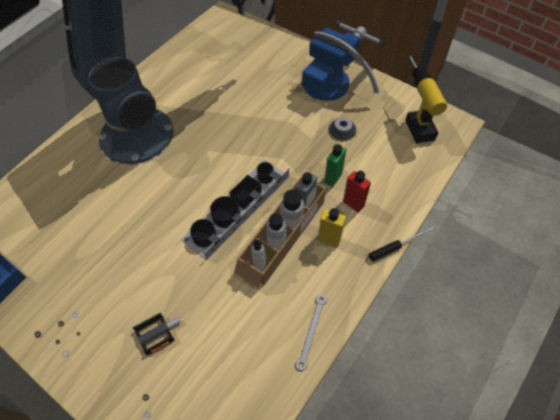

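The top view shows the carton's row at (242,198), (269,196), (295,195), (321,194), and the holders at (241,250), (269,254), (299,256), (328,257). The grey flask at (242,198) could be confused with green (198,195), red (212,160) and yellow (261,160), all outside the carton. I'll take the grey one in the carton and check it in a close crop.

Run:
```python
import cv2
a=cv2.imread("pics/top0.png")[170:280,215:355]
cv2.imwrite("pics/c1.png",cv2.convertScaleAbs(cv2.resize(a,None,fx=5.5,fy=5.4,interpolation=cv2.INTER_CUBIC),alpha=1.6,beta=10))
```

```text
(no output)
```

View pics/c1.png

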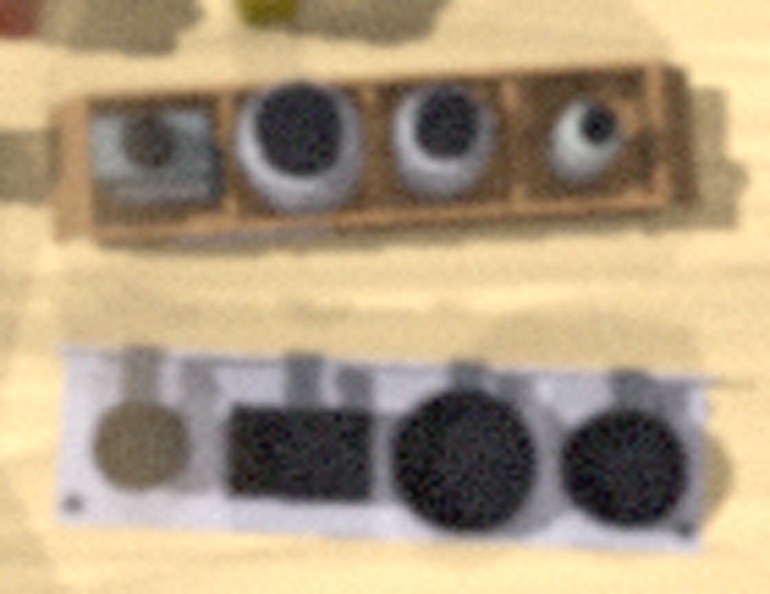

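The crop confirms it, left to right. Carton: grey flask cap (150,138), large cap (299,129), small cap (446,122), drip cap (599,124). Holder rims: slim (142,446), flat (298,452), large (464,459), medium (625,467).

```bash
cat > h.py <<'E'
import numpy as np, cv2
from station import arm,cams
from scipy.spatial.transform import Rotation as Ro
def pose(name,s=None):
    c=cams.camera_info(name)
    if name!="wrist": return c,c["R"],c["t"]
    s=s or arm.sense(); T=np.eye(4); T[:3,:3]=Ro.from_euler('xyz',s["tool_rot"],degrees=True).as_matrix(); T[:3,3]=s["ee_pos"]
    M=np.linalg.inv(T@c["T_tool_cam"]); return c,M[:3,:3],M[:3,3]
def pix2w(name,uv,z,s=None):
    c,R,t=pose(name,s); K=c["camera_matrix"]
    p=cv2.undistortPoints(np.array([[uv]],float),K,np.array([c["k1"],0,0,0.]))[0,0]
    d=R.T@np.array([p[0],p[1],1]); o=-R.T@t
    return o+d*(z-o[2])/d[2]
def w2pix(name,X,s=None):
    c,R,t=pose(name,s)
    return cv2.projectPoints(np.array([X],float),cv2.Rodrigues(R)[0],t,c["camera_matrix"],np.array([c["k1"],0,0,0.]))[0][0,0]
E
python3 - <<'E'
from h import *
np.set_printoptions(precision=4,suppress=True)
P=dict(flask=(150,138,.160),large=(299,129,.160),small=(446,122,.154),drip=(599,124,.144),Hs=(142,446,.048),Hf=(298,452,.048),Hl=(464,459,.048),Hm=(625,467,.048))
for k,(u,v,z) in P.items(): print(k,pix2w("top",(215+u/5.5-.4,170+v/5.4-.4),z))
s=arm.sense();_,R,t=pose("wrist");print("wristcam",-R.T@t,R)
E
```

```text
flask [0.6304 0.0874 0.16  ]
large [0.6334 0.0097 0.16  ]
small [ 0.6362 -0.0672  0.154 ]
drip [ 0.6346 -0.1483  0.144 ]
Hs [0.4675 0.105  0.048 ]
Hf [0.4622 0.0172 0.048 ]
Hl [ 0.4561 -0.076   0.048 ]
Hm [ 0.4496 -0.1662  0.048 ]
wristcam [0.0595 0.5248 0.3741] [[ 0.2438  0.9698 -0.0021]
 [ 0.9317 -0.2336  0.2781]
 [ 0.2693 -0.0698 -0.9605]]
```

>>> play_rows:
  angular:
    - [0, 0, 0]
    - [0, 0, 0]
    - [0, 0, 0]
    - [0, 0, -0.25]
    - [0, 0, -0.45]
    - [0, 0, -0.65]
    - [0, 0, -0.85]
    - [0, 0, -1]
  travel:
    - [0, 0, 0.2]
    - [0, 0, 0.4]
    - [0, 0, 0.6]
    - [0.2, -0.2, 0.6]
    - [0.35, -0.4, 0.6]
    - [0.5, -0.6, 0.6]
    - [0.65, -0.8, 0.6]
    - [0.8, -1, 0.6]
  hand: [85, 85, 85, 85, 85, 85, 85, 85]

```text
t: 0.77
ee_pos: [0.2594, 0.346, 0.351]
tool_rot: [-180.0, 0.0, 135.6]
force: [1.6, 0.4, 0.0]
grip_width: 0.0849
grip_force: 0.0
```

>>> play_rows:
  angular:
    - [0, 0, -0.15]
    - [0, 0, -0.35]
    - [0, 0, -0.55]
    - [0, 0, -0.75]
    - [0, 0, -0.95]
    - [0, 0, -1]
    - [0, 0, -1]
    - [0, 0, -1]
  travel:
    - [0.15, -0.15, 0]
    - [0.3, -0.3, 0]
    - [0.45, -0.45, 0]
    - [0.6, -0.6, 0]
    - [0.75, -0.75, 0]
    - [0.9, -0.9, 0]
    - [1, -1, 0]
    - [1, -1, 0]
  hand: [85, 85, 85, 85, 85, 85, 85, 85]

```text
t: 1.43
ee_pos: [0.4621, 0.1439, 0.3502]
tool_rot: [-180.0, 0.1, 105.6]
force: [-0.4, -0.0, 0.6]
grip_width: 0.0849
grip_force: 0.0
```

>>> play_rows:
  angular:
    - [0, 0, -0.2]
    - [0, 0, -0.4]
    - [0, 0, -0.53]
    - [0, 0, -0.53]
    - [0, 0, -0.53]
    - [0, 0, -0.53]
  travel:
    - [0.1, -0.15, 0]
    - [0.2, -0.3, 0]
    - [0.3, -0.45, 0]
    - [0.3, -0.55, 0]
    - [0.3, -0.55, 0]
    - [0.3, -0.55, 0]
  hand: [85, 85, 85, 85, 85, 85]

```text
t: 1.93
ee_pos: [0.5187, 0.0369, 0.3508]
tool_rot: [-179.9, -0.0, 89.9]
force: [-0.0, 0.0, -0.3]
grip_width: 0.0851
grip_force: 0.0
```

Run:
```python
from h import *
s=arm.sense();print(s["ee_pos"],s["tool_rot"],s["qpos"],s["t"])
a=cams.get_image("wrist")[:,:,::-1]
cv2.imwrite("pics/w1raw.png",a)
cv2.imwrite("pics/w1.png",cv2.resize(cv2.convertScaleAbs(a,alpha=1.5,beta=10),(800,600),interpolation=cv2.INTER_CUBIC))
```

```text
[0.5187137  0.03690076 0.35079939] [-1.79927080e+02 -9.86552715e-03  8.99045961e+01] [4.06018558e+00 1.27086326e+01 1.53049942e+01 9.26683751e+01
 1.51237427e-02 9.41555737e+01] 1.9333
```

View pics/w1.png

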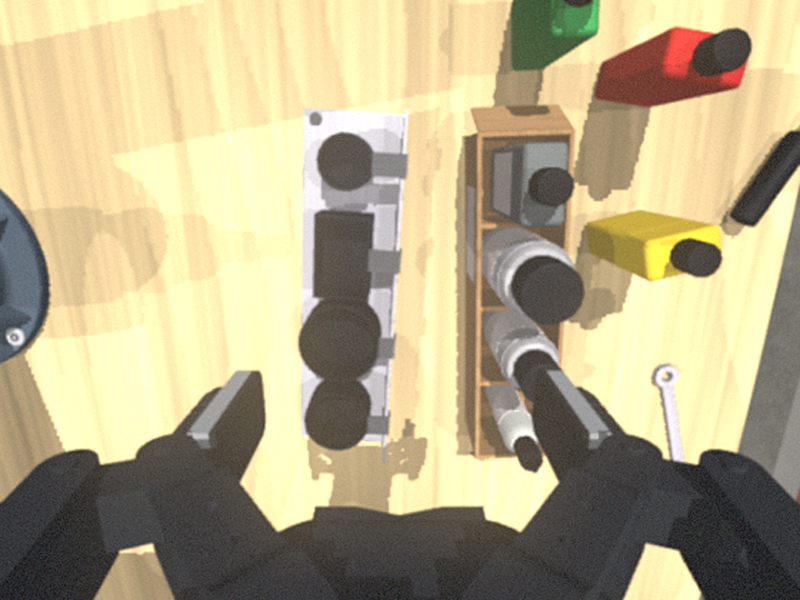

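Wrist view: slim (346,161), flat (344,254), large (340,342), medium (337,413); caps flask (551,186), large (549,289); the flask's long side is along the row, and the coloured look-alikes stand outside the carton.

Run:
```python
from h import *
np.set_printoptions(precision=4,suppress=True)
P=dict(flask=(551,186,.160),large=(549,289,.160),Hs=(346,161,.048),Hf=(344,253,.048),Hl=(340,341,.048),Hm=(337,411,.048),
c1=(472,120,.084),c2=(476,455,.084),b1=(304,110,.003),b2=(303,437,.003))
for k,(u,v,z) in P.items(): print(k,pix2w("wrist",(u*.7-.15,v*.7-.15),z))
```

```text
flask [0.6272 0.0912 0.16  ]
large [0.6324 0.0151 0.16  ]
Hs [0.4693 0.1086 0.048 ]
Hf [0.4646 0.0213 0.048 ]
Hl [ 0.4573 -0.0717  0.048 ]
Hm [ 0.4508 -0.1539  0.048 ]
c1 [0.5803 0.1418 0.084 ]
c2 [ 0.5987 -0.1845  0.084 ]
b1 [0.4236 0.1584 0.003 ]
b2 [ 0.4006 -0.2163  0.003 ]
```

>>> play_rows:
  angular:
    - [0, 0, 0]
    - [0, 0, 0]
    - [0, 0, 0]
    - [0, 0, 0]
    - [0, 0, 0]
    - [0, 0, 0]
  travel:
    - [0.15, -0.03, -0.15]
    - [0.3, -0.06, -0.3]
    - [0.45, -0.1, -0.45]
    - [0.57, -0.12, -0.6]
    - [0.57, -0.12, -0.6]
    - [0.57, -0.12, -0.6]
  hand: [85, 85, 85, 85, 85, 85]

```text
t: 2.48
ee_pos: [0.6322, 0.0149, 0.2284]
tool_rot: [-179.7, -0.0, 90.1]
force: [-0.4, -0.2, 0.9]
grip_width: 0.0846
grip_force: 0.0
```

Run:
```python
from h import *
s=arm.sense();print(s["ee_pos"],s["tool_rot"])
a=cams.get_image("wrist")[:,:,::-1]
for X in [(.633,.0124,.16),(.633,.0374,.16),(.658,.0124,.16),(.636,-.067,.154),(.6346,-.148,.144)]: print(w2pix("wrist",X,s)/.7)
cv2.imwrite("pics/w2.png",cv2.resize(cv2.convertScaleAbs(a,alpha=1.5,beta=10),(800,600),interpolation=cv2.INTER_CUBIC))
```

```text
[0.63217635 0.0148801  0.22836923] [-1.79698574e+02 -9.77422516e-03  9.00898511e+01]
[400.3411296 315.7929856]
[400.45598426 265.44505198]
[451.79635508 315.92650404]
[405.50708979 449.41402779]
[402.37445751 551.26774463]
```

View pics/w2.png

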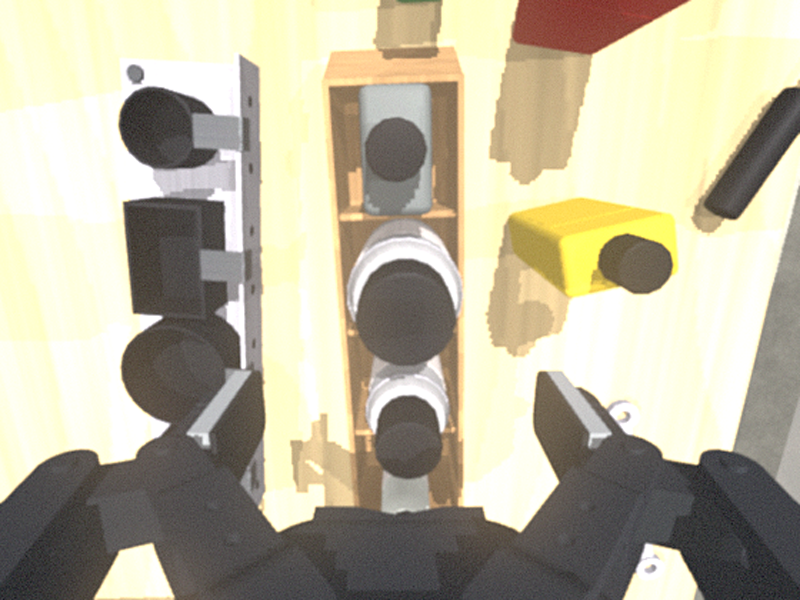

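The large cap's centre is at (406,312), so it lies at about (0.636, 0.014); the small cap is at (409,437) and the flask cap at (396,150). Now grasping the large can.

>>> play_rows:
  angular:
    - [0, 0, 0]
    - [0, 0, 0]
    - [0, 0, 0]
    - [0, 0, 0]
    - [0, 0, 0]
    - [0, 0, 0]
    - [0, 0, 0]
  travel:
    - [0.02, 0, -0.1]
    - [0.02, 0, -0.2]
    - [0.02, 0, -0.3]
    - [0.02, 0, -0.4]
    - [0.02, 0, -0.48]
    - [0.02, 0, -0.53]
    - [0.02, 0, -0.53]
  hand: [85, 85, 85, 85, 85, 85, 85]

```text
t: 3.12
ee_pos: [0.6358, 0.0144, 0.1252]
tool_rot: [-180.0, -0.0, 90.1]
force: [-0.8, 0.4, -0.1]
grip_width: 0.0847
grip_force: 0.0
```

>>> play_rows:
  angular:
    - [0, 0, 0]
    - [0, 0, 0]
    - [0, 0, 0]
    - [0, 0, 0]
    - [0, 0, 0]
    - [0, 0, 0]
    - [0, 0, 0]
    - [0, 0, 0]
  travel:
    - [0, 0, 0]
    - [0, 0, 0]
    - [0, 0, 0]
    - [0, 0, 0]
    - [0, 0, 0]
    - [0, 0, 0]
    - [0, 0, 0]
    - [0, 0, 0]
  hand: [70, 60, 50, 42, 42, 42, 42, 42]

```text
t: 3.78
ee_pos: [0.6373, 0.0137, 0.1273]
tool_rot: [179.9, -0.0, 90.0]
force: [-1.9, -0.8, 7.7]
grip_width: 0.0488
grip_force: 60.9
```

>>> play_rows:
  angular:
    - [0, 0, 0]
    - [0, 0, 0]
    - [0, 0, 0]
    - [0, 0, 0]
    - [0, 0, 0]
    - [0, 0, 0]
    - [0, 0, 0]
    - [0, 0, 0]
  travel:
    - [0, 0, 0.02]
    - [0, 0, 0.08]
    - [0, 0, 0.18]
    - [0, 0, 0.3]
    - [0, 0, 0.4]
    - [0, 0, 0.5]
    - [0, 0, 0.55]
    - [0, 0, 0.55]
  hand: [42, 42, 42, 42, 42, 42, 42, 42]

```text
t: 4.45
ee_pos: [0.6378, 0.0136, 0.2378]
tool_rot: [179.8, -0.0, 90.0]
force: [-0.6, 0.8, -3.7]
grip_width: 0.0491
grip_force: 62.9
```

Run:
```python
from h import *
s=arm.sense();print(s["ee_pos"],s["force"],s["grip_force"],s["grip_width"])
```

```text
[0.63784487 0.01359678 0.23781158] [-0.59933387  0.82583869 -3.65684044] 62.87105441093445 0.049143071160962046
```

>>> play_rows:
  angular:
    - [0, 0, 0]
    - [0, 0, 0]
    - [0, 0, 0]
    - [0, 0, 0]
    - [0, 0, 0]
    - [0, 0, 0]
    - [0, 0, 0]
    - [0, 0, 0]
  travel:
    - [-0.1, -0.05, 0]
    - [-0.25, -0.12, 0]
    - [-0.42, -0.2, 0]
    - [-0.6, -0.28, 0]
    - [-0.75, -0.36, 0]
    - [-0.85, -0.41, 0]
    - [-0.9, -0.43, 0]
    - [-0.9, -0.43, 0]
  hand: [42, 42, 42, 42, 42, 42, 42, 42]

```text
t: 5.12
ee_pos: [0.4545, -0.073, 0.2348]
tool_rot: [-179.9, -0.0, 89.9]
force: [0.5, 0.8, -2.9]
grip_width: 0.0487
grip_force: 63.9
```

Run:
```python
from h import *
s=arm.sense();print(s["ee_pos"],s["tool_rot"])
a=cams.get_image("wrist")[:,:,::-1]
for n,X in dict(Hs=(.4688,.1107,.048),Hf=(.4627,.0189,.048),Hl=(.4567,-.0729,.048),Hl_p=(.4596,-.030,.048),Hm=(.4506,-.1647,.048)).items(): print(n,w2pix("wrist",X,s)/.7)
cv2.imwrite("pics/w3.png",cv2.resize(cv2.convertScaleAbs(a,alpha=1.5,beta=10),(800,600),interpolation=cv2.INTER_CUBIC))
```

```text
[ 0.45453822 -0.07296249  0.23480544] [-1.79915823e+02 -3.98072008e-03  8.99271995e+01]
Hs [420.59569501 -24.33597158]
Hf [410.30066625 127.99143447]
Hl [401.47804631 260.50856284]
Hl_p [405.57845847 200.96833311]
Hm [393.73538827 374.85455166]
```

View pics/w3.png

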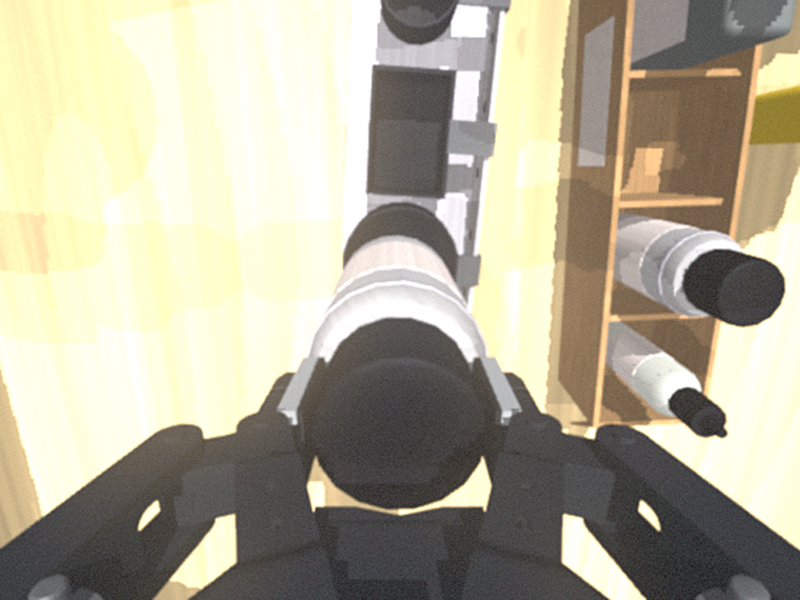

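The view shows the flat holder's centre at (411,132) and the large holder's far edge at (402,203), both within about 2 mm of my estimates. Lowering.

>>> play_rows:
  angular:
    - [0, 0, 0]
    - [0, 0, 0]
    - [0, 0, 0]
    - [0, 0, 0]
    - [0, 0, 0]
    - [0, 0, 0]
    - [0, 0, 0]
    - [0, 0, 0]
  travel:
    - [0.01, -0.01, -0.05]
    - [0.01, -0.01, -0.13]
    - [0.01, -0.01, -0.23]
    - [0.01, -0.01, -0.32]
    - [0.01, -0.01, -0.4]
    - [0.01, -0.01, -0.46]
    - [0.01, -0.01, -0.49]
    - [0.01, -0.01, -0.49]
  hand: [42, 42, 42, 42, 42, 42, 42, 42]

```text
t: 5.83
ee_pos: [0.4587, -0.0739, 0.1351]
tool_rot: [-179.8, -0.0, 90.1]
force: [0.3, 0.2, -3.3]
grip_width: 0.0484
grip_force: 63.9
```

>>> play_rows:
  angular:
    - [0, 0, 0]
    - [0, 0, 0]
    - [0, 0, 0]
    - [0, 0, 0]
    - [0, 0, 0]
  travel:
    - [0, 0, -0.01]
    - [0, 0, -0.015]
    - [0, 0, -0.02]
    - [0, 0, -0.025]
    - [0, 0, -0.025]
  hand: [42, 42, 42, 42, 42]

```text
t: 6.25
ee_pos: [0.459, -0.0744, 0.1325]
tool_rot: [180.0, 0.0, 90.0]
force: [-0.2, -0.7, -3.0]
grip_width: 0.0486
grip_force: 63.9
```

>>> play_rows:
  angular:
    - [0, 0, 0]
    - [0, 0, 0]
    - [0, 0, 0]
    - [0, 0, 0]
  travel:
    - [0, 0, -0.005]
    - [0, 0, -0.01]
    - [0, 0, -0.01]
    - [0, 0, -0.01]
  hand: [42, 42, 42, 42]

```text
t: 6.58
ee_pos: [0.4589, -0.0744, 0.1304]
tool_rot: [180.0, 0.0, 90.0]
force: [0.8, 0.1, -3.7]
grip_width: 0.0483
grip_force: 64.4
```

>>> play_rows:
  angular:
    - [0, 0, 0]
    - [0, 0, 0]
    - [0, 0, 0]
  travel:
    - [0, 0, -0.005]
    - [0, 0, -0.01]
    - [0, 0, -0.01]
  hand: [42, 42, 42]

```text
t: 6.83
ee_pos: [0.459, -0.0746, 0.1302]
tool_rot: [179.9, 0.0, 90.0]
force: [-8.0, 1.0, 20.2]
grip_width: 0.0485
grip_force: 66.8
```

>>> play_rows:
  angular:
    - [0, 0, 0]
    - [0, 0, 0]
    - [0, 0, 0]
    - [0, 0, 0]
    - [0, 0, 0]
    - [0, 0, 0]
    - [0, 0, 0]
    - [0, 0, 0]
  travel:
    - [0, 0, 0.005]
    - [0, 0, 0.005]
    - [0, 0, 0.005]
    - [0, 0, 0.005]
    - [0, 0, 0.005]
    - [0, 0, 0.005]
    - [0, 0, 0.005]
    - [0, 0, 0.005]
  hand: [42, 49, 51, 54, 58, 65, 75, 80]

```text
t: 7.5
ee_pos: [0.4589, -0.0744, 0.1292]
tool_rot: [-180.0, 0.0, 90.0]
force: [0.1, -0.3, -0.3]
grip_width: 0.0798
grip_force: 0.0
```

>>> play_rows:
  angular:
    - [0, 0, 0]
    - [0, 0, 0]
    - [0, 0, 0]
    - [0, 0, 0]
    - [0, 0, 0]
    - [0, 0, 0]
    - [0, 0, 0]
    - [0, 0, 0]
  travel:
    - [0, 0, 0]
    - [0, 0, 0.1]
    - [0, 0, 0.25]
    - [0, 0, 0.4]
    - [0, 0, 0.55]
    - [0.3, 0, 0.55]
    - [0.5, 0, 0.55]
    - [0.5, 0, 0.55]
  hand: [80, 80, 80, 80, 80, 80, 80, 80]

```text
t: 8.17
ee_pos: [0.5631, -0.0745, 0.2397]
tool_rot: [179.8, 0.0, 90.0]
force: [-1.7, -1.0, -1.2]
grip_width: 0.08
grip_force: 0.0
```

Run:
```python
from h import *
s=arm.sense();print(s["ee_pos"],s["tool_rot"],s["t"])
a=cams.get_image("wrist")[:,:,::-1]
for n,X in dict(large=(.459,-.0744,.163),small=(.638,-.06,.154),drip=(.6346,-.148,.144),Hm=(.4506,-.1647,.048)).items(): print(n,w2pix("wrist",X,s)/.7)
cv2.imwrite("pics/w4.png",cv2.resize(cv2.convertScaleAbs(a,alpha=1.5,beta=10),(800,600),interpolation=cv2.INTER_CUBIC))
```

```text
[ 0.56312659 -0.07445235  0.2396598 ] [1.79787897e+02 1.88187343e-02 9.00275599e+01] 8.1667
large [190.98219208 305.77019672]
small [542.98023563 273.4506361 ]
drip [518.69513396 414.91502953]
Hm [256.52705332 370.30434329]
```

View pics/w4.png

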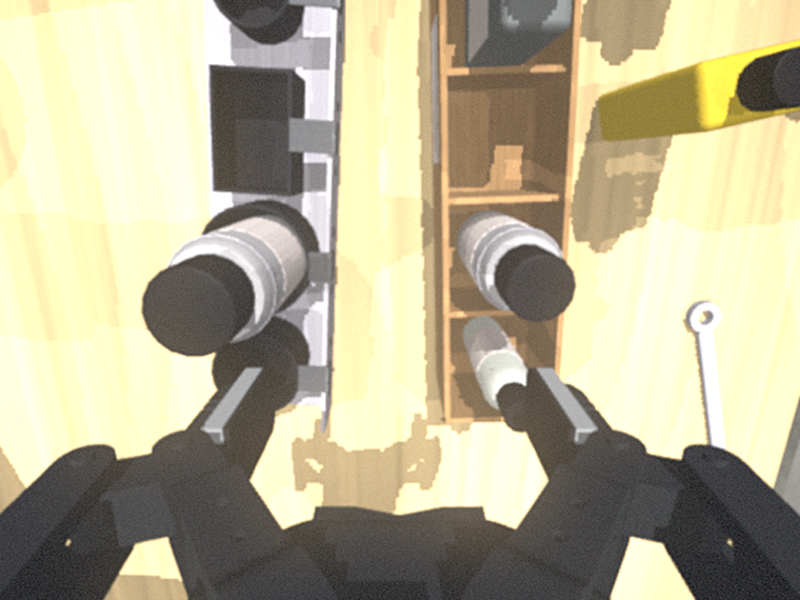

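The large can stands in its holder, cap at (199,304). The small cap is at (535,284), about (0.636, -0.065).

>>> play_rows:
  angular:
    - [0, 0, 0]
    - [0, 0, 0]
    - [0, 0, 0]
    - [0, 0, 0]
    - [0, 0, 0]
    - [0, 0, 0]
    - [0, 0, 0]
    - [0, 0, 0]
  travel:
    - [0.15, 0.02, 0]
    - [0.3, 0.045, 0]
    - [0.365, 0.045, -0.1]
    - [0.365, 0.045, -0.24]
    - [0.365, 0.045, -0.38]
    - [0.365, 0.045, -0.5]
    - [0.365, 0.045, -0.59]
    - [0.365, 0.045, -0.59]
  hand: [80, 80, 80, 80, 80, 80, 80, 80]

```text
t: 8.88
ee_pos: [0.6292, -0.0651, 0.1171]
tool_rot: [-179.6, -0.0, 90.0]
force: [-0.5, -0.1, -1.1]
grip_width: 0.0799
grip_force: 0.0
```

>>> play_rows:
  angular:
    - [0, 0, 0]
    - [0, 0, 0]
    - [0, 0, 0]
    - [0, 0, 0]
    - [0, 0, 0]
    - [0, 0, 0]
    - [0, 0, 0]
    - [0, 0, 0]
  travel:
    - [0, 0, 0]
    - [0, 0, 0]
    - [0, 0, 0]
    - [0, 0, 0]
    - [0, 0, 0]
    - [0, 0, 0]
    - [0, 0, 0]
    - [0, 0, 0]
  hand: [70, 60, 50, 40, 32, 32, 32, 32]

```text
t: 9.55
ee_pos: [0.6331, -0.0655, 0.123]
tool_rot: [179.8, 0.0, 90.0]
force: [2.1, 0.1, 7.5]
grip_width: 0.0368
grip_force: 59.7
```

>>> play_rows:
  angular:
    - [0, 0, 0]
    - [0, 0, 0]
    - [0, 0, 0]
    - [0, 0, 0]
    - [0, 0, 0]
    - [0, 0, 0]
    - [0, 0, 0]
    - [0, 0, 0]
  travel:
    - [0, 0, 0.02]
    - [0, 0, 0.08]
    - [0, 0, 0.18]
    - [0, 0, 0.3]
    - [0, 0, 0.4]
    - [0, 0, 0.5]
    - [0, 0, 0.55]
    - [0, 0, 0.55]
  hand: [32, 32, 32, 32, 32, 32, 32, 32]

```text
t: 10.22
ee_pos: [0.6326, -0.0655, 0.2337]
tool_rot: [179.8, 0.0, 90.0]
force: [0.4, 0.5, -2.5]
grip_width: 0.0367
grip_force: 60.1
```

>>> play_rows:
  angular:
    - [0, 0, 0]
    - [0, 0, 0]
    - [0, 0, 0]
    - [0, 0, 0]
    - [0, 0, 0]
    - [0, 0, 0]
    - [0, 0, 0]
    - [0, 0, 0]
  travel:
    - [-0.1, -0.05, 0]
    - [-0.25, -0.14, 0]
    - [-0.42, -0.23, 0]
    - [-0.6, -0.33, 0]
    - [-0.75, -0.41, 0]
    - [-0.85, -0.46, 0]
    - [-0.9, -0.49, 0]
    - [-0.9, -0.49, 0]
  hand: [32, 32, 32, 32, 32, 32, 32, 32]

```text
t: 10.88
ee_pos: [0.4496, -0.1641, 0.2307]
tool_rot: [-179.9, -0.0, 89.9]
force: [0.7, 0.1, -1.6]
grip_width: 0.0363
grip_force: 60.4
```

Run:
```python
from h import *
s=arm.sense();print(s["ee_pos"],s["tool_rot"])
a=cams.get_image("wrist")[:,:,::-1]
for n,X in dict(Hm=(.452,-.164,.048),p=(.4545,-.128,.048),l=(.416,-.164,.048),r=(.488,-.164,.048),large=(.459,-.0744,.163)).items(): print(n,w2pix("wrist",X,s)/.7)
cv2.imwrite("pics/w5.png",cv2.resize(cv2.convertScaleAbs(a,alpha=1.5,beta=10),(800,600),interpolation=cv2.INTER_CUBIC))
```

```text
[ 0.44959976 -0.16407881  0.23071849] [-1.79912612e+02 -9.53299640e-03  8.99076599e+01]
Hm [401.84647223 261.67068363]
p [405.39824305 211.4110935 ]
l [352.10794551 261.76754899]
r [451.60169369 261.60140055]
large [419.42878544 113.40382215]
```

View pics/w5.png

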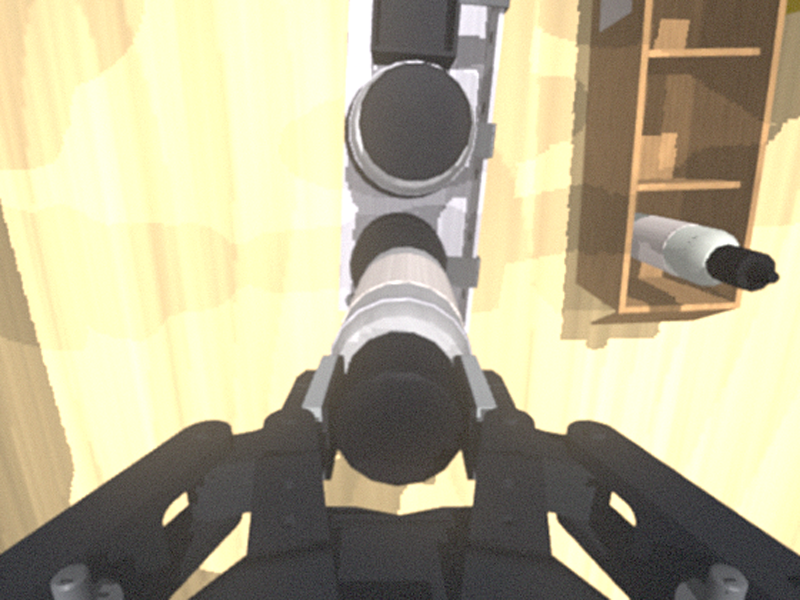

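The medium holder's rim spans (351..446, top 213), agreeing with my estimate within 2 mm. Lowering.

>>> play_rows:
  angular:
    - [0, 0, 0]
    - [0, 0, 0]
    - [0, 0, 0]
    - [0, 0, 0]
    - [0, 0, 0]
    - [0, 0, 0]
    - [0, 0, 0]
    - [0, 0, 0]
  travel:
    - [0, -0.005, -0.05]
    - [0, -0.005, -0.13]
    - [0, -0.005, -0.23]
    - [0, -0.005, -0.32]
    - [0, -0.005, -0.4]
    - [0, -0.005, -0.46]
    - [0, -0.005, -0.49]
    - [0, -0.005, -0.49]
  hand: [32, 32, 32, 32, 32, 32, 32, 32]

```text
t: 11.6
ee_pos: [0.4516, -0.1635, 0.1311]
tool_rot: [-179.8, -0.1, 90.1]
force: [-0.8, 0.0, -1.7]
grip_width: 0.0365
grip_force: 60.3
```

>>> play_rows:
  angular:
    - [0, 0, 0]
    - [0, 0, 0]
    - [0, 0, 0]
    - [0, 0, 0]
    - [0, 0, 0]
  travel:
    - [0, 0, -0.01]
    - [0, 0, -0.015]
    - [0, 0, -0.02]
    - [0, 0, -0.025]
    - [0, 0, -0.025]
  hand: [32, 32, 32, 32, 32]

```text
t: 12.02
ee_pos: [0.4521, -0.1644, 0.1285]
tool_rot: [180.0, 0.0, 90.0]
force: [-0.4, -0.6, -2.1]
grip_width: 0.0362
grip_force: 60.4
```

>>> play_rows:
  angular:
    - [0, 0, 0]
    - [0, 0, 0]
    - [0, 0, 0]
  travel:
    - [0, 0, -0.005]
    - [0, 0, -0.01]
    - [0, 0, -0.01]
  hand: [32, 32, 32]

```text
t: 12.27
ee_pos: [0.4518, -0.1644, 0.1262]
tool_rot: [180.0, 0.0, 90.0]
force: [-0.5, -1.0, -0.9]
grip_width: 0.0362
grip_force: 60.4
```

>>> play_rows:
  angular:
    - [0, 0, 0]
    - [0, 0, 0]
    - [0, 0, 0]
  travel:
    - [0, 0, -0.005]
    - [0, 0, -0.005]
    - [0, 0, -0.005]
  hand: [32, 32, 32]

```text
t: 12.52
ee_pos: [0.4521, -0.1645, 0.1259]
tool_rot: [180.0, 0.0, 90.0]
force: [-0.3, 1.0, 5.8]
grip_width: 0.0367
grip_force: 60.7
```

>>> play_rows:
  angular:
    - [0, 0, 0]
    - [0, 0, 0]
    - [0, 0, 0]
    - [0, 0, 0]
    - [0, 0, 0]
    - [0, 0, 0]
    - [0, 0, 0]
  travel:
    - [0, 0, 0]
    - [0, 0, 0]
    - [0, 0, 0]
    - [0, 0, 0]
    - [0, 0, 0]
    - [0, 0, 0]
    - [0, 0, 0]
  hand: [37, 39, 43, 50, 58, 66, 66]

```text
t: 13.1
ee_pos: [0.4518, -0.1644, 0.1252]
tool_rot: [-180.0, -0.0, 90.0]
force: [0.7, -0.1, 1.1]
grip_width: 0.0663
grip_force: 0.0
```

>>> play_rows:
  angular:
    - [0, 0, 0]
    - [0, 0, 0]
    - [0, 0, 0]
    - [0, 0, 0]
    - [0, 0, 0]
    - [0, 0, 0]
    - [0, 0, 0]
    - [0, 0, 0]
  travel:
    - [0, 0, 0.1]
    - [0, 0, 0.25]
    - [0, 0, 0.4]
    - [0, 0, 0.55]
    - [0.2, 0.1, 0.55]
    - [0.4, 0.1, 0.55]
    - [0.6, 0.1, 0.55]
    - [0.8, 0.1, 0.55]
  hand: [66, 66, 66, 66, 66, 66, 66, 66]

```text
t: 13.77
ee_pos: [0.6137, -0.1439, 0.2357]
tool_rot: [179.9, 0.0, 90.0]
force: [0.7, -0.6, -0.1]
grip_width: 0.066
grip_force: 0.0
```

>>> play_rows:
  angular:
    - [0, 0, 0]
    - [0, 0, 0]
    - [0, 0, 0]
  travel:
    - [0.1, 0, 0]
    - [0.1, 0, 0]
    - [0.1, 0, 0]
  hand: [66, 66, 66]

```text
t: 14.02
ee_pos: [0.6324, -0.1441, 0.2339]
tool_rot: [-179.9, -0.0, 90.1]
force: [-0.8, -0.7, 0.5]
grip_width: 0.0658
grip_force: 0.0
```

Run:
```python
from h import *
s=arm.sense();print(s["ee_pos"],s["tool_rot"])
a=cams.get_image("wrist")[:,:,::-1]
for n,X in dict(drip=(.633,-.144,.156),dripcap=(.633,-.144,.144),small=(.4521,-.1645,.157)).items(): print(n,w2pix("wrist",X,s)/.7)
cv2.imwrite("pics/w6.png",cv2.resize(cv2.convertScaleAbs(a,alpha=1.5,beta=10),(800,600),interpolation=cv2.INTER_CUBIC))
```

```text
[ 0.63237177 -0.14414443  0.23388932] [-1.79888221e+02 -2.27114738e-02  9.00534694e+01]
drip [399.48126346 304.82640641]
dripcap [399.48583339 298.07074586]
small [ 55.5845252  342.03804127]
```

View pics/w6.png

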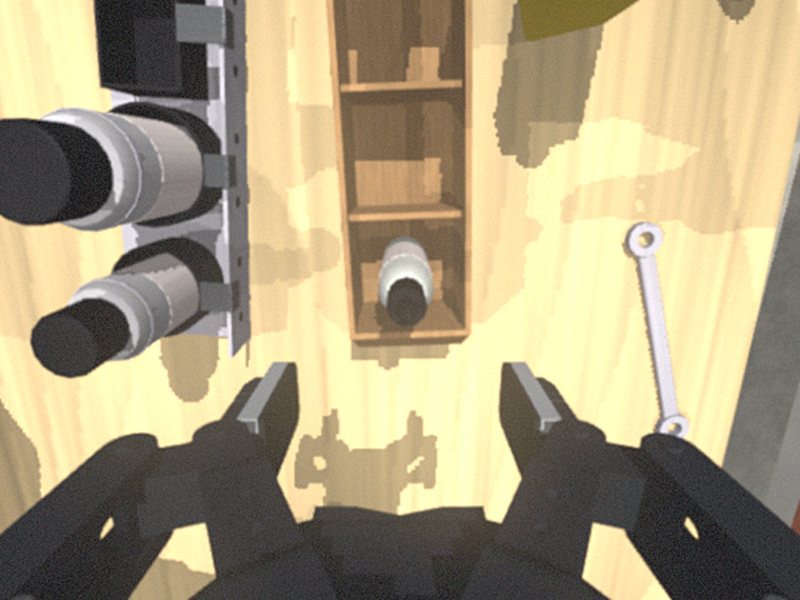

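Both cans stand in their holders; the drip cap is at (408,300), i.e. at (0.637, -0.145).

>>> play_rows:
  angular:
    - [0, 0, 0]
    - [0, 0, 0]
    - [0, 0, 0]
    - [0, 0, 0]
    - [0, 0, 0]
    - [0, 0, 0]
    - [0, 0, 0]
    - [0, 0, 0]
  travel:
    - [0.02, 0, -0.06]
    - [0.02, 0, -0.16]
    - [0.02, 0, -0.28]
    - [0.02, 0, -0.4]
    - [0.02, 0, -0.5]
    - [0.02, 0, -0.58]
    - [0.02, 0, -0.58]
    - [0.02, 0, -0.58]
  hand: [66, 66, 66, 66, 66, 66, 66, 66]

```text
t: 14.73
ee_pos: [0.6345, -0.1444, 0.1189]
tool_rot: [-179.9, -0.0, 90.0]
force: [0.2, -0.3, 0.1]
grip_width: 0.066
grip_force: 0.0
```

>>> play_rows:
  angular:
    - [0, 0, 0]
    - [0, 0, 0]
    - [0, 0, 0]
    - [0, 0, 0]
    - [0, 0, 0]
    - [0, 0, 0]
    - [0, 0, 0]
    - [0, 0, 0]
  travel:
    - [0, 0, 0]
    - [0, 0, 0]
    - [0, 0, 0]
    - [0, 0, 0]
    - [0, 0, 0]
    - [0, 0, 0]
    - [0, 0, 0]
    - [0, 0, 0]
  hand: [56, 46, 36, 28, 22, 16, 16, 16]

```text
t: 15.4
ee_pos: [0.6363, -0.1445, 0.1201]
tool_rot: [179.9, 0.0, 90.0]
force: [0.0, 0.0, 5.4]
grip_width: 0.0203
grip_force: 58.7
```

>>> play_rows:
  angular:
    - [0, 0, 0]
    - [0, 0, 0]
    - [0, 0, 0]
    - [0, 0, 0]
    - [0, 0, 0]
    - [0, 0, 0]
    - [0, 0, 0]
    - [0, 0, 0]
  travel:
    - [0, 0, 0]
    - [0, 0, 0.05]
    - [0, 0, 0.15]
    - [0, 0, 0.28]
    - [0, 0, 0.4]
    - [0, 0, 0.5]
    - [0, 0, 0.55]
    - [0, 0, 0.55]
  hand: [16, 16, 16, 16, 16, 16, 16, 16]

```text
t: 16.07
ee_pos: [0.6367, -0.1446, 0.2319]
tool_rot: [179.8, 0.0, 90.0]
force: [0.8, -0.8, -1.0]
grip_width: 0.0201
grip_force: 58.8
```

>>> play_rows:
  angular:
    - [0, 0, 0]
    - [0, 0, 0]
    - [0, 0, 0]
    - [0, 0, 0]
    - [0, 0, 0]
    - [0, 0, 0]
    - [0, 0, 0]
    - [0, 0, 0]
  travel:
    - [-0.1, 0, 0]
    - [-0.25, 0.08, 0]
    - [-0.4, 0.2, 0]
    - [-0.4, 0.35, 0]
    - [-0.4, 0.5, 0]
    - [-0.4, 0.65, 0]
    - [-0.4, 0.85, 0]
    - [-0.4, 1, 0]
  hand: [16, 16, 16, 16, 16, 16, 16, 16]

```text
t: 16.73
ee_pos: [0.5548, 0.0577, 0.2279]
tool_rot: [-179.9, -0.0, 90.0]
force: [0.8, -0.7, -1.4]
grip_width: 0.0198
grip_force: 59.2
```

>>> play_rows:
  angular:
    - [0, 0, 0]
    - [0, 0, 0]
    - [0, 0, 0]
    - [0, 0, 0]
    - [0, 0, 0]
    - [0, 0, 0]
  travel:
    - [-0.05, 0.15, 0]
    - [-0.2, 0.27, 0]
    - [-0.35, 0.27, 0]
    - [-0.44, 0.27, 0]
    - [-0.44, 0.27, 0]
    - [-0.44, 0.27, 0]
  hand: [16, 16, 16, 16, 16, 16]

```text
t: 17.23
ee_pos: [0.4668, 0.1097, 0.2286]
tool_rot: [-179.9, 0.0, 90.1]
force: [0.3, 0.2, -1.5]
grip_width: 0.02
grip_force: 59.4
```

Run:
```python
from h import *
s=arm.sense();print(s["ee_pos"],s["tool_rot"])
a=cams.get_image("wrist")[:,:,::-1]
for n,X in dict(Hs=(.469,.109,.048),p=(.4708,.136,.048),l=(.442,.1108,.048),r=(.496,.1072,.048),bottom=(.469,.109,.115)).items(): print(n,w2pix("wrist",X,s)/.7)
cv2.imwrite("pics/w7.png",cv2.resize(cv2.convertScaleAbs(a,alpha=1.5,beta=10),(800,600),interpolation=cv2.INTER_CUBIC))
```

```text
[0.46675771 0.1097164  0.22857938] [-1.79940364e+02  1.62351830e-02  9.00657018e+01]
Hs [401.52246868 263.26965718]
p [404.17424506 225.68011593]
l [363.947422   260.78815223]
r [438.9879238  265.75902144]
bottom [402.0983169  287.76114937]
```

View pics/w7.png

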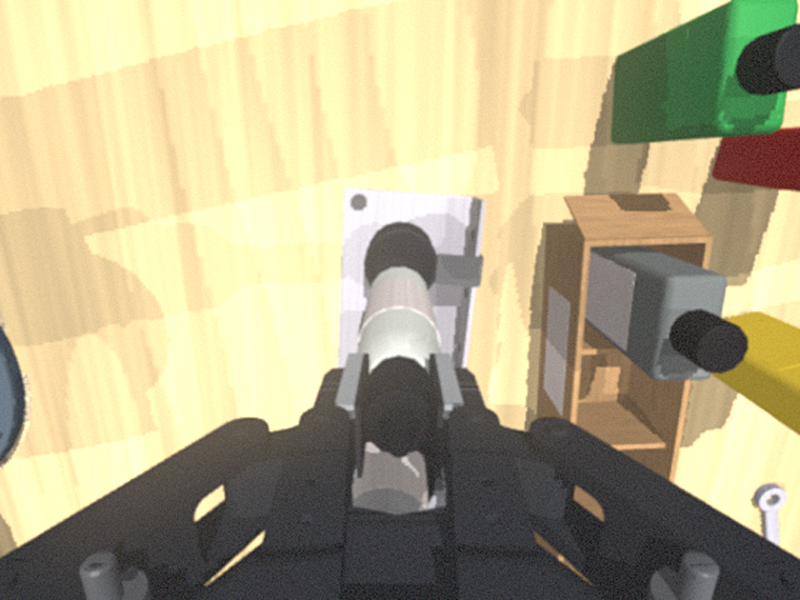

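The slim holder's rim spans 365..437 with its top at 223, matching within 2 mm; the bottle hangs straight above it. Lowering.

>>> play_rows:
  angular:
    - [0, 0, 0]
    - [0, 0, 0]
    - [0, 0, 0]
    - [0, 0, 0]
    - [0, 0, 0]
    - [0, 0, 0]
    - [0, 0, 0]
    - [0, 0, 0]
  travel:
    - [0, 0.01, -0.05]
    - [0, 0.01, -0.13]
    - [0, 0.01, -0.23]
    - [0, 0.01, -0.32]
    - [0, 0.01, -0.4]
    - [0, 0.01, -0.46]
    - [0, 0.01, -0.49]
    - [0, 0.01, -0.49]
  hand: [16, 16, 16, 16, 16, 16, 16, 16]

```text
t: 17.95
ee_pos: [0.4673, 0.1112, 0.1292]
tool_rot: [-179.8, 0.0, 90.0]
force: [-1.1, 0.6, -1.0]
grip_width: 0.0201
grip_force: 59.3
```

>>> play_rows:
  angular:
    - [0, 0, 0]
    - [0, 0, 0]
    - [0, 0, 0]
    - [0, 0, 0]
    - [0, 0, 0]
  travel:
    - [0, 0, -0.01]
    - [0, 0, -0.015]
    - [0, 0, -0.02]
    - [0, 0, -0.025]
    - [0, 0, -0.025]
  hand: [16, 16, 16, 16, 16]

```text
t: 18.37
ee_pos: [0.468, 0.1117, 0.1265]
tool_rot: [180.0, -0.0, 90.0]
force: [0.3, -0.8, -0.2]
grip_width: 0.0199
grip_force: 59.3
```

>>> play_rows:
  angular:
    - [0, 0, 0]
    - [0, 0, 0]
    - [0, 0, 0]
  travel:
    - [0, 0, -0.005]
    - [0, 0, -0.005]
    - [0, 0, -0.005]
  hand: [16, 16, 16]

```text
t: 18.62
ee_pos: [0.4678, 0.1116, 0.1254]
tool_rot: [180.0, -0.0, 90.0]
force: [-0.4, -0.1, -0.8]
grip_width: 0.0199
grip_force: 59.3
```

>>> play_rows:
  angular:
    - [0, 0, 0]
    - [0, 0, 0]
    - [0, 0, 0]
  travel:
    - [0, 0, -0.005]
    - [0, 0, -0.01]
    - [0, 0, -0.01]
  hand: [16, 16, 16]

```text
t: 18.87
ee_pos: [0.4678, 0.1116, 0.1232]
tool_rot: [-180.0, -0.0, 90.0]
force: [-0.2, 1.0, -2.4]
grip_width: 0.02
grip_force: 59.4
```

>>> play_rows:
  angular:
    - [0, 0, 0]
    - [0, 0, 0]
    - [0, 0, 0]
  travel:
    - [0, 0, -0.005]
    - [0, 0, -0.005]
    - [0, 0, -0.005]
  hand: [16, 16, 16]

```text
t: 19.12
ee_pos: [0.4681, 0.1117, 0.1231]
tool_rot: [179.9, -0.0, 90.0]
force: [-2.2, -0.2, 7.8]
grip_width: 0.02
grip_force: 60.4
```

>>> play_rows:
  angular:
    - [0, 0, 0]
    - [0, 0, 0]
    - [0, 0, 0]
    - [0, 0, 0]
    - [0, 0, 0]
    - [0, 0, 0]
    - [0, 0, 0]
  travel:
    - [0, 0, 0]
    - [0, 0, 0]
    - [0, 0, 0]
    - [0, 0, 0]
    - [0, 0, 0]
    - [0, 0, 0]
    - [0, 0, 0]
  hand: [20, 22, 26, 34, 44, 54, 66]

```text
t: 19.7
ee_pos: [0.4678, 0.1116, 0.1222]
tool_rot: [-180.0, 0.0, 90.0]
force: [-0.2, 0.0, -0.8]
grip_width: 0.0642
grip_force: 0.0
```

>>> play_rows:
  angular:
    - [0, 0, 0]
    - [0, 0, 0]
    - [0, 0, 0]
    - [0, 0, 0]
    - [0, 0, 0.1]
    - [0, 0, 0.1]
    - [0, 0, 0.1]
    - [0, 0, 0.1]
  travel:
    - [0, 0, 0.1]
    - [0, 0, 0.25]
    - [0, 0, 0.4]
    - [0, 0, 0.55]
    - [0.2, -0.09, 0.55]
    - [0.4, -0.09, 0.55]
    - [0.6, -0.09, 0.55]
    - [0.81, -0.09, 0.55]
  hand: [66, 66, 70, 70, 70, 70, 70, 70]

```text
t: 20.37
ee_pos: [0.6311, 0.0932, 0.2328]
tool_rot: [179.9, -0.0, 93.0]
force: [1.1, -0.2, 0.1]
grip_width: 0.0702
grip_force: 0.0
```

>>> play_rows:
  angular:
    - [0, 0, 0]
    - [0, 0, 0]
  travel:
    - [0, 0, 0]
    - [0, 0, 0]
  hand: [70, 70]

```text
t: 20.53
ee_pos: [0.6308, 0.0934, 0.2298]
tool_rot: [-179.8, 0.0, 93.0]
force: [-0.5, 0.1, 0.0]
grip_width: 0.07
grip_force: 0.0
```

Run:
```python
from h import *
s=arm.sense();print(s["ee_pos"],s["tool_rot"])
a=cams.get_image("wrist")[:,:,::-1]
for n,X in dict(cap=(.631,.094,.16)).items(): print(n,w2pix("wrist",X,s)/.7)
cv2.imwrite("pics/w8.png",cv2.resize(cv2.convertScaleAbs(a,alpha=1.5,beta=10),(800,600),interpolation=cv2.INTER_CUBIC))
```

```text
[0.63081486 0.09339305 0.229789  ] [-1.79824593e+02  1.43629247e-02  9.29772719e+01]
cap [398.95832221 308.77783487]
```

View pics/w8.png

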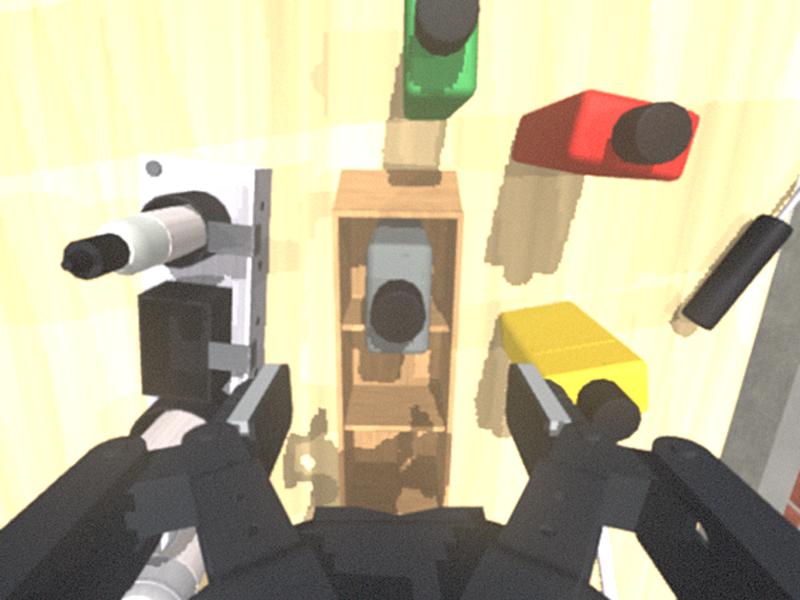

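The drip bottle is seated, and the flask cap is at (397,310), exactly where expected; its sides line up with the tool. The fingers clear the yellow look-alike at (608,408). Grasping the flask by its body.

>>> play_rows:
  angular:
    - [0, 0, 0]
    - [0, 0, 0]
    - [0, 0, 0]
    - [0, 0, 0]
    - [0, 0, 0]
    - [0, 0, 0]
    - [0, 0, 0]
    - [0, 0, 0]
  travel:
    - [0, 0, -0.08]
    - [0, 0, -0.2]
    - [0, 0, -0.33]
    - [0, 0, -0.45]
    - [0, 0, -0.55]
    - [0, 0, -0.62]
    - [0, 0, -0.65]
    - [0, 0, -0.65]
  hand: [70, 70, 70, 70, 70, 70, 70, 70]

```text
t: 21.25
ee_pos: [0.6276, 0.0936, 0.1019]
tool_rot: [-179.9, 0.0, 93.0]
force: [-0.2, 0.5, -0.5]
grip_width: 0.0702
grip_force: 0.0
```

>>> play_rows:
  angular:
    - [0, 0, 0]
    - [0, 0, 0]
    - [0, 0, 0]
    - [0, 0, 0]
    - [0, 0, 0]
    - [0, 0, 0]
    - [0, 0, 0]
    - [0, 0, 0]
  travel:
    - [0, 0, 0]
    - [0, 0, 0]
    - [0, 0, 0]
    - [0, 0, 0]
    - [0, 0, 0]
    - [0, 0, 0]
    - [0, 0, 0]
    - [0, 0, 0]
  hand: [60, 50, 42, 36, 30, 30, 30, 30]

```text
t: 21.92
ee_pos: [0.6303, 0.0937, 0.1037]
tool_rot: [179.9, -0.0, 93.0]
force: [-0.6, 0.2, 6.4]
grip_width: 0.0354
grip_force: 60.7
```

>>> play_rows:
  angular:
    - [0, 0, 0]
    - [0, 0, 0]
    - [0, 0, 0]
    - [0, 0, 0]
    - [0, 0, 0]
    - [0, 0, 0]
    - [0, 0, 0]
    - [0, 0, 0]
  travel:
    - [0, 0, 0]
    - [0, 0, 0.05]
    - [0, 0, 0.15]
    - [0, 0, 0.28]
    - [0, 0, 0.4]
    - [0, 0, 0.5]
    - [0, 0, 0.55]
    - [0, 0, 0.55]
  hand: [30, 30, 30, 30, 30, 30, 30, 30]

```text
t: 22.58
ee_pos: [0.6305, 0.0937, 0.215]
tool_rot: [179.8, -0.0, 93.0]
force: [0.7, -0.4, -3.0]
grip_width: 0.035
grip_force: 60.4
```

>>> play_rows:
  angular:
    - [0, 0, -0.03]
    - [0, 0, -0.07]
    - [0, 0, -0.11]
    - [0, 0, -0.15]
    - [0, 0, -0.19]
    - [0, 0, -0.22]
    - [0, 0, -0.22]
    - [0, 0, -0.22]
  travel:
    - [-0.1, -0.05, 0]
    - [-0.23, -0.1, 0]
    - [-0.4, -0.18, 0]
    - [-0.55, -0.25, 0]
    - [-0.68, -0.31, 0]
    - [-0.78, -0.35, 0]
    - [-0.84, -0.375, 0]
    - [-0.84, -0.375, 0]
  hand: [30, 30, 30, 30, 30, 30, 30, 30]

```text
t: 23.25
ee_pos: [0.4582, 0.0177, 0.2114]
tool_rot: [-179.8, 0.0, 86.4]
force: [-0.6, -0.3, -2.4]
grip_width: 0.0354
grip_force: 61.0
```

Run:
```python
from h import *
s=arm.sense();print(s["ee_pos"],s["tool_rot"])
a=cams.get_image("wrist")[:,:,::-1]
c=np.array((.4627,.0185));u=np.array((.066,.998));v=np.array((.998,-.066))
for i,j in((-1,1),(1,1)): print(w2pix("wrist",(*(c+i*.028*v+j*.042*u),.048),s)/.7)
print("bottom edge",[w2pix("wrist",(s["ee_pos"][0]+dx,s["ee_pos"][1]+.032,.115),s)/.7 for dx in(-.018,.018)])
cv2.imwrite("pics/w9.png",cv2.resize(cv2.convertScaleAbs(a,alpha=1.5,beta=10),(800,600),interpolation=cv2.INTER_CUBIC))
```

```text
[0.4581968  0.01774923 0.21141122] [-1.79831594e+02  3.29739742e-02  8.63629162e+01]
[362.99970855 203.52221222]
[448.14684735 203.74026348]
bottom edge [array([360.18560218, 238.40728616]), array([428.74226488, 234.06327756])]
```

View pics/w9.png

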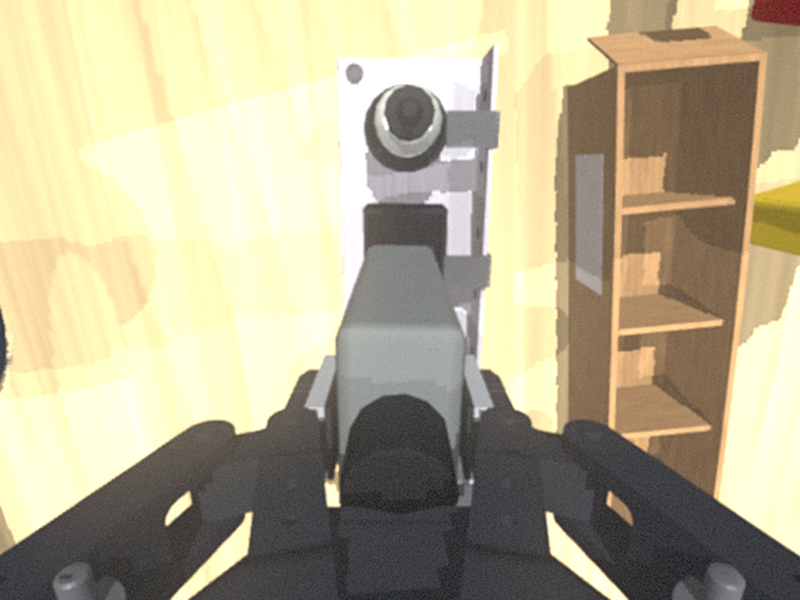

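The flat holder's far corners are at (364,206) and (447,206), aligned with the tool and within 2 mm of prediction. Lowering.

>>> play_rows:
  angular:
    - [0, 0, 0]
    - [0, 0, 0]
    - [0, 0, 0]
    - [0, 0, 0]
    - [0, 0, 0]
    - [0, 0, 0]
    - [0, 0, 0]
    - [0, 0, 0]
  travel:
    - [0, -0.005, -0.05]
    - [0, -0.005, -0.13]
    - [0, -0.005, -0.23]
    - [0, -0.005, -0.32]
    - [0, -0.005, -0.4]
    - [0, -0.005, -0.46]
    - [0, -0.005, -0.49]
    - [0, -0.005, -0.49]
  hand: [30, 30, 30, 30, 30, 30, 30, 30]

```text
t: 23.97
ee_pos: [0.461, 0.0179, 0.1125]
tool_rot: [-179.8, 0.0, 86.4]
force: [-0.4, -0.3, -3.0]
grip_width: 0.035
grip_force: 60.9
```

>>> play_rows:
  angular:
    - [0, 0, 0]
    - [0, 0, 0]
    - [0, 0, 0]
    - [0, 0, 0]
    - [0, 0, 0]
  travel:
    - [0, 0, -0.01]
    - [0, 0, -0.015]
    - [0, 0, -0.02]
    - [0, 0, -0.025]
    - [0, 0, -0.025]
  hand: [30, 30, 30, 30, 30]

```text
t: 24.38
ee_pos: [0.4617, 0.0176, 0.1095]
tool_rot: [180.0, -0.0, 86.4]
force: [-0.4, -0.4, -2.3]
grip_width: 0.0355
grip_force: 60.9
```

>>> play_rows:
  angular:
    - [0, 0, 0]
    - [0, 0, 0]
    - [0, 0, 0]
  travel:
    - [0, 0, -0.005]
    - [0, 0, -0.01]
    - [0, 0, -0.01]
  hand: [30, 30, 30]

```text
t: 24.63
ee_pos: [0.4614, 0.0176, 0.1072]
tool_rot: [-180.0, 0.0, 86.4]
force: [-0.3, -0.0, -3.5]
grip_width: 0.0349
grip_force: 60.9
```

>>> play_rows:
  angular:
    - [0, 0, 0]
    - [0, 0, 0]
    - [0, 0, 0]
  travel:
    - [0, 0, -0.005]
    - [0, 0, -0.005]
    - [0, 0, -0.005]
  hand: [30, 30, 30]

```text
t: 24.88
ee_pos: [0.4614, 0.0176, 0.1062]
tool_rot: [-180.0, 0.0, 86.4]
force: [-0.2, -0.6, -3.0]
grip_width: 0.0353
grip_force: 60.9
```

>>> play_rows:
  angular:
    - [0, 0, 0]
    - [0, 0, 0]
    - [0, 0, 0]
  travel:
    - [0, 0, -0.005]
    - [0, 0, -0.005]
    - [0, 0, -0.005]
  hand: [30, 30, 30]

```text
t: 25.13
ee_pos: [0.4617, 0.0176, 0.1057]
tool_rot: [180.0, -0.0, 86.4]
force: [-1.8, -0.9, 3.8]
grip_width: 0.0354
grip_force: 61.7
```

>>> play_rows:
  angular:
    - [0, 0, 0]
    - [0, 0, 0]
    - [0, 0, 0]
    - [0, 0, 0]
    - [0, 0, 0]
    - [0, 0, 0]
    - [0, 0, 0]
  travel:
    - [0, 0, 0]
    - [0, 0, 0]
    - [0, 0, 0]
    - [0, 0, 0]
    - [0, 0, 0]
    - [0, 0, 0]
    - [0, 0, 0]
  hand: [35, 37, 41, 48, 56, 66, 66]

```text
t: 25.72
ee_pos: [0.4615, 0.0176, 0.1052]
tool_rot: [-180.0, 0.0, 86.4]
force: [-0.1, 0.0, -0.4]
grip_width: 0.0658
grip_force: 0.0
```

>>> play_rows:
  angular:
    - [0, 0, 0]
    - [0, 0, 0]
    - [0, 0, 0]
    - [0, 0, 0]
    - [0, 0, 0]
    - [0, 0, 0]
    - [0, 0, 0]
    - [0, 0, 0]
  travel:
    - [0, 0, 0.1]
    - [0, 0, 0.25]
    - [0, 0, 0.4]
    - [0, 0, 0.55]
    - [0, 0, 0.7]
    - [0, 0.2, 0.85]
    - [0, 0.4, 1]
    - [0, 0.5, 1]
  hand: [66, 66, 66, 66, 66, 66, 66, 66]

```text
t: 26.38
ee_pos: [0.4622, 0.1185, 0.3087]
tool_rot: [179.8, -0.1, 86.3]
force: [0.3, 0.0, -0.2]
grip_width: 0.0658
grip_force: 0.0
```

>>> play_rows:
  angular:
    - [0, 0, 0]
    - [0, 0, 0]
    - [0, 0, 0]
    - [0, 0, 0]
    - [0, 0, 0]
    - [0, 0, 0]
  travel:
    - [-0.1, 0.2, 0]
    - [-0.2, 0.4, 0]
    - [-0.3, 0.6, 0]
    - [-0.3, 0.8, 0]
    - [-0.3, 0.8, 0]
    - [-0.3, 0.8, 0]
  hand: [66, 66, 66, 66, 66, 66]

```text
t: 26.88
ee_pos: [0.4008, 0.28, 0.3048]
tool_rot: [-180.0, 0.0, 86.7]
force: [-0.5, -0.1, -0.4]
grip_width: 0.0662
grip_force: 0.0
```

Run:
```python
from h import *
a=cams.get_image("scene")[:,:,::-1][120:300,140:380]
b=cams.get_image("top")[:,:,::-1][170:290,200:360]
o=np.vstack([cv2.resize(a,(440,330),interpolation=cv2.INTER_CUBIC),cv2.resize(b,(440,330)  if 0 else (440,268),interpolation=cv2.INTER_CUBIC)])
cv2.imwrite("pics/f1.png",cv2.convertScaleAbs(o,alpha=1.5,beta=10))
```

```text
(no output)
```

View pics/f1.png

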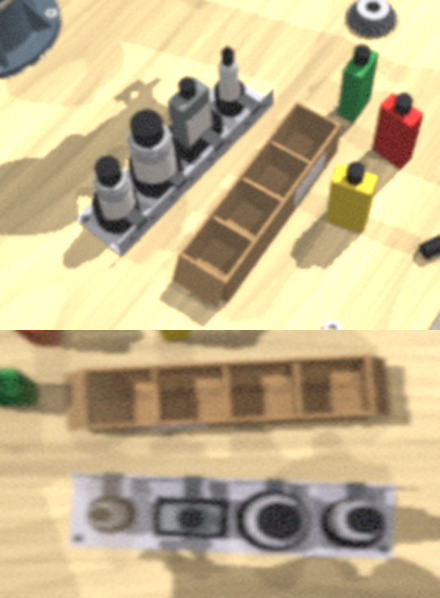

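All four containers stand upright in their holders: small can (113,200), large can (153,155), flask (192,115), drip bottle (229,80). The carton is empty and the look-alikes are untouched.

```bash
python3 -c "
from station import arm
print(arm.sign_off())"
```

```text
the job is handed in; nothing more can be done
None
```

All four containers are standing upright on the floors of their matching holders and released; the freewheel, pedal and look-alikes were left alone, and the job was handed in at about 27 s.

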